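# Light-cure a batch of printed dental models

## Task

Stand all the printed dental models that are there upright on the curing unit's tray, then squeeze the sleeve's snap button flush and slide the tray in under the hood until the button snaps out in the curing hole. Press the start button fully down and let it up, but never with the tray not locked under the hood; then slide the tray back until it locks in the loading hole again, and put every model into the white basket, standing teeth up on its floor. Do not disturb the bottle, the brush and the plaster cast.

Things in the scene. Friction and masses are not known exactly. Their poses are not given: they have to be found in the camera images.
- model0_c (a point): centre (14.5 mm above its underside) of a loose cream-coloured 3D-printed dental quadrant model, 42 x 24 mm and 29 mm high, 40 g: an 18 mm high block with a 13 mm wide row of teeth along the middle of its top. z up through the teeth, y along its length, x across its 24 mm width. May be absent
- model1_c (a point): centre (14.5 mm above its underside) of a loose cream-coloured 3D-printed dental quadrant model, 42 x 24 mm and 29 mm high, 40 g: an 18 mm high block with a 13 mm wide row of teeth along the middle of its top. z up through the teeth, y along its length, x across its 24 mm width. May be absent
- model2_c (a point): centre (14.5 mm above its underside) of a loose cream-coloured 3D-printed dental quadrant model, 34 x 24 mm and 29 mm high, 40 g: an 18 mm high block with a 13 mm wide row of teeth along the middle of its top. z up through the teeth, y along its length, x across its 24 mm width. May be absent
- model3_c (a point): centre (14.5 mm above its underside) of a loose cream-coloured 3D-printed dental quadrant model, 34 x 24 mm and 29 mm high, 40 g: an 18 mm high block with a 13 mm wide row of teeth along the middle of its top. z up through the teeth, y along its length, x across its 24 mm width. May be absent
- unit: light-curing unit, fixed; origin on the bench under the curing hole of its rail; z up, y along the rail towards the hood. Grey base plate x +-52, y -232 to 258, 20 mm high. On it an aluminium rail tube 36 wide, top 51 mm above the bench, y -232 to 45, with two holes in its +x side: loading hole (y = -190) and curing hole (y = 0). All in mm
- sleeve (a joint): travel of the sliding sleeve (with neck and tray) along the rail tube, along unit +y: 0 m at the loading hole, 0.190 m at the curing hole under the hood. Slides with about 2 N once free. Locked while the snap button stands out in a hole (2 mm of play either way)
- sleeve_grip (a point): middle of the grey sleeve block riding on the rail tube, 76 mm above the bench, level with the snap button. The block is 36 mm wide (x), 46 mm long (y, along the rail) and spans 52 to 97 mm above the bench (a thin rib on top to 103). Axes as the unit's. A 22 mm wide neck (top 72 mm above the bench) joins it to the tray, whose centre lies 147 mm further along +y
- snap (a joint): spring snap button of the sleeve: 0 m = standing 7 mm out (locked if in a hole), 0.007 m = pressed flush with the sleeve's side; the sleeve is free above 0.005 m. About 4 N to start, 9 N to hold flush. Between the holes the rail keeps it in at about 0.005 m even when let go; on reaching a hole it springs out to 0 by itself
- snap_face (a point): centre of the outer face of the snap button, round, steel, 18 mm in diameter, on the +x side of the sleeve block, pressed along -x. Squeezing the block across x between two fingers, one on the button and one on the plain side opposite (43 mm apart, 36 mm when flush), presses it
- tray (a point): centre of the upper face of the steel tray's floor, 56 mm above the bench; the tray moves with the sleeve. Inside it measures 94 mm (x) by 168 mm (y, along the rail), with a lip 12 mm high all round, 3 mm thick. Axes as the unit's
- hood (a point): centre of the top of the unit's white hood, a roof 130 mm (x) by 185 mm (y) and 25 mm thick, top 140 mm and underside 115 mm above the bench; its open end (two thin posts) faces the tray and lies 75 mm in +y past the curing hole; end wall at the far end. Axes as the unit's
- start (a joint): the unit's start button: 0 m = up, 0.006 m = fully down; springs back; fully down takes 5 N
- start_top (a point): centre of the top of the start button, a round grey push button 28 mm in diameter on a black collar, on top of the hood at its robot side; pressed straight down
- basket_in (a point): centre of the inner floor (4 mm above the bench) of the white basket, fixed, 142 mm (x) by 172 mm (y) inside, walls 4 mm thick and 42 mm high over the bench; axes are the basket's
- bottle: bystander: a closed bottle 52 mm in diameter and 110 mm tall, origin under its centre
- brush: bystander: a flat brush about 200 mm long lying on the bench beyond the unit, origin near its middle
- cast: bystander: a plaster cast 60 x 64 mm, 34 mm high, origin under its centre

How it is judged:
By the outcome, as a careful person would: the job done as asked, in the order asked, and still so for the second after the job is handed in, with the robot touching nothing.
Of model0, model1, model2, model3 only 2 to 3 are there at a start; the rules pass over those that are not, and their reading is None.
At some moment in a run one of model0, model1, model2, model3 may be knocked a few centimetres aside while the robot is not near it.
It also fails if it takes over 210 s, if anything falls off the work surface, if the arm or the gripper's body presses on something with over 40 N, if the wrist force passes 120 N, or if a joint passes its speed limit or range.

## Robot

A 7-joint arm with a two-finger parallel gripper is mounted at the origin on the work surface. World frame = base frame: x ahead of the robot, y to its left, z up, the work surface at z = 0. Lengths are in mm, angles in rad, forces in N, time in s.
With the tool pointing down it reaches from about 400 to 875 mm from the base axis. Payload 4.4 kg.
Tool frame: the origin (TCP) lies at the very end of the fingers, on their centre line; the grasp point (between the pads) lies 19 mm behind it; z points along the fingers, y is the line along which they close (so a half turn about z gives the same grasp; the last joint's range is limited). The gripper opens to 85 mm and grips with 20 to 120 N. Pads are 22 mm wide; open, the fingers measure 114 mm over their backs; the gripper's body (76 mm by 85 mm) begins 54 mm behind the grasp point. The pads swing forward as they close: fully open they stand 13 mm farther back than shut.
Start: joints at [-1.327, 0.628, 0.038, 1.517, -0.027, 0.996, -0.02], TCP at [198.14, 619.078, 231.313] pointing down, gripper open.
Joint ranges: [-3.06, 3.06], [-0.37, 2.12], [-1.25, 1.32], [0.18, 2.47], [-1.1, 4.24], [0.23, 1.98], [-2.94, 2.94]. Speed limits (rad/s): [2.57, 2.57, 3.14, 3.14, 3.14, 3.14, 3.14].

## Interface

Orientations are given as [roll, pitch, yaw] about the fixed x, y, z axes, in that order (R = Rz(yaw) Ry(pitch) Rx(roll)).
In Python, from cell import ctrl gives the robot as it stands.
- The arm moves only by the tool step_arm, never from a script. Its argument "series" is a list that holds one entry, the list of rows, each a list of 7 numbers: the turn, a rotation vector about the tool's x, y, z as a fraction of full scale, then the shift along the tool's x, y, z as a fraction of full scale, then the closure, from 0 (fully open) to 1 (shut). In form: [[[ax, ay, az, tx, ty, tz, gripper], ...]]. A call has 1 to 12 rows; each row shifts and turns the commanded pose from where the row before left it, along the tool's axes as they then stand; what a row does not reach is not made up. Full scale, the value 1, is 150 mm for a shift and 45 degrees for a turn. A row lasts 1/10 s, in which the tool goes at most 50 mm and 8.59 degrees, less where a joint would pass 70% of its speed; a pose out of reach is approached as far as the arm can. A call with a number of a shift or a turn outside -1 to 1 is refused whole. A call with a gripper value outside its range is refused whole. The fingers move at their own pace and stop on an object; the grip force is fixed at half the most. Time passes only in rows, so rows that do not move let the fingers close. It gives the time, the measured TCP pose, the force, the opening and the grip force at its end, in the units of the state.
- ctrl.read_state(): the state, without advancing time (a new reading comes with each control period).
- ctrl.get_image(name): name is "side" or "top"; returns a dict with "img" (480x640x3 uint8, red, green, blue), "fx", "fy", "cx", "cy" (pixels), "R" (3x3) and "t" (3): a world point X has camera coordinates R X + t. Camera axes: x right, y down, z forward; pixel columns grow to the right and rows downward; lengths in mm; the calibration is good to about 2 mm. A picture is of the moment at which its call begins. There is no depth.
- ctrl.finish_job(): hands the job in; it is judged then, once.
Trained networks look in a picture, given as the dict that the camera call returned (one of the last four; its "shot" number tells which), for a name from the list of things; names that differ only in an ending like _2 or _b are one class to them, and where a whole thing is asked for, a point or a joint stands for the part that bears it (a point fixed in the world has none). Each returns a list of dicts, best first, with "score" (0 to 1); they miss things now and then, are a little off and sometimes report something else, mostly with a low value. They report only what shows in the picture. A call takes as long as a camera call.
- ctrl.recognise(picture, thing): "centre" ([column, row] in pixels, amid what is visible of it).
The state is a dict: "clock": time; "qpos": joint angles; "qd": joint speeds; "tau": joint torques, N m; "eef_pos": TCP position; "tool_rot": TCP orientation; "force": force on the tool from outside, world axes, zero at the start; "torque": the same for the moment, N m; "width": finger opening in mm; "gripper_force": force on a finger pad.
Only numpy, scipy, OpenCV 4.12 (cv2) and the standard library are available. Lean on these libraries where they do the work, as an engineer would, in place of code of your own. Each camera call takes 0.05 s, during which the arm holds its last target. There are 200 camera calls.

## Working session

There is one attempt and no reset: what is moved stays moved. The work goes in short steps, Python scripts to look and compute and a tool call to move; the robot and the scene stay as the last step left them, time stands still between calls to the robot, and variables do not carry over. Pictures are saved under pics/ and viewed, at most 14 in all, crops included, and the job is handed in when it is done.

Besides the shell and the picture viewer there is one more tool, called after "Call:" as name([rows], argument=value, ...), one row to a line, values as JSON. step_arm: Moves the arm, as the interface text tells. Shift numbers are shares of 150 mm and turn numbers shares of 45 degrees, none past 1 either way. Its arguments: {"type":"object","properties":{"series":{"type":"array","items":{"type":"array","items":{"type":"array","items":{"type":"number","minimum":-1,"maximum":1}}}}},"required":["series"]}

```bash
ls; mkdir -p pics; python3 - <<'E'
from cell import ctrl
import cv2,json
s=ctrl.read_state();print({k:s[k] for k in('clock','eef_pos','tool_rot','force','width')})
for n in('top','side'):
    p=ctrl.get_image(n);cv2.imwrite(f'pics/{n}0.png',p['img'][:,:,::-1])
    print(n,p['fx'],p['fy'],p['cx'],p['cy'],p['R'],p['t'])
    for t in('model0_c','model2_c','unit','sleeve_grip','snap_face','tray','hood','start_top','basket_in','bottle','brush','cast'):
        print(t,[([round(c) for c in d['centre']],round(d['score'],2)) for d in ctrl.recognise(p,t)][:5])
E
```

```text
pics
{'clock': 0.0, 'eef_pos': array([197.93170108, 618.46867093, 230.38740069]), 'tool_rot': array([-3.13968644e+00, -9.68587707e-06,  2.83179539e+00]), 'force': array([0.05103144, 0.4906179 , 0.03818645]), 'width': 85.45479563084982}
top 527.1937329001838 527.1937329001838 328.22992697261486 234.94274167217813 [[ 0.01657631 -0.99982385 -0.00880368]
 [-0.99796263 -0.01600163 -0.06176189]
 [ 0.06161013  0.00980953 -0.99805209]] [  26.00306171  609.82185332 1072.53391432]
model0_c [([486, 312], 0.52)]
model2_c [([380, 227], 0.59)]
unit [([381, 228], 0.85), ([327, 236], 0.67)]
sleeve_grip [([442, 232], 0.95)]
snap_face []
tray []
hood [([380, 226], 0.79)]
start_top [([327, 235], 0.59)]
basket_in [([180, 308], 0.77)]
bottle [([472, 165], 0.65), ([440, 231], 0.33)]
brush [([371, 149], 0.83), ([436, 233], 0.61), ([486, 313], 0.33)]
cast [([204, 195], 0.8), ([327, 233], 0.24)]
side 484.3547919747374 484.3547919747374 321.2466719480291 235.617013918832 [[ 0.94353199 -0.33124002  0.00523731]
 [-0.16403324 -0.48086456 -0.86131433]
 [ 0.28782021  0.81181853 -0.50804547]] [-561.09433693  206.31230731  703.26719603]
model0_c [([287, 449], 0.86), ([370, 335], 0.16)]
model2_c []
unit [([371, 332], 0.69)]
sleeve_grip [([383, 344], 0.63)]
snap_face []
tray [([386, 347], 0.56)]
hood [([372, 330], 0.73)]
start_top [([318, 204], 0.44)]
basket_in [([213, 217], 0.69)]
bottle [([484, 351], 0.91), ([243, 316], 0.47)]
brush [([430, 289], 0.86)]
cast []
```

View pics/top0.png

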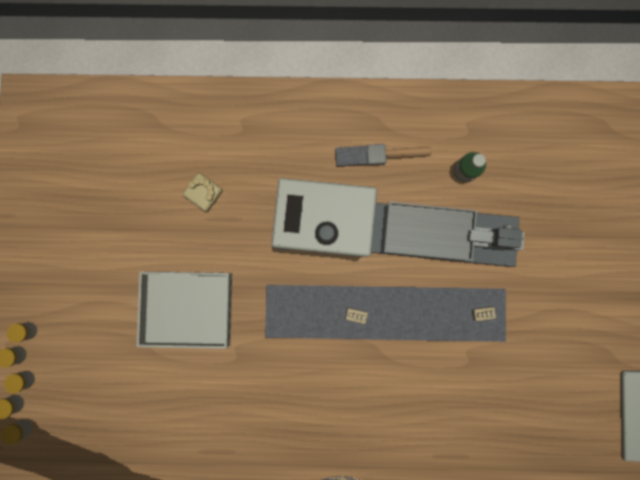

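View pics/side0.png

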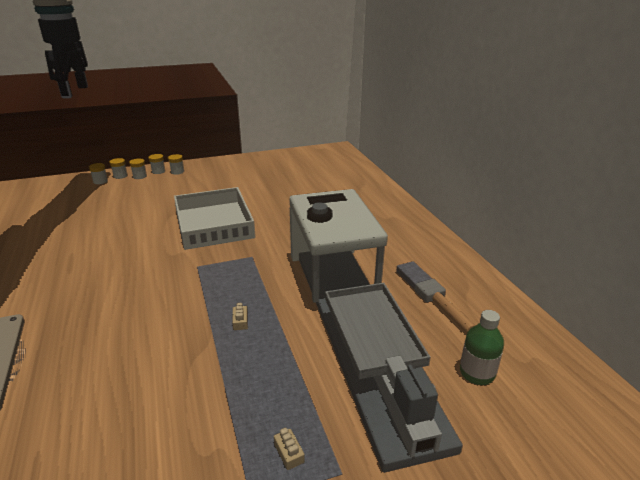

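```bash
cat > h.py <<'E'
import numpy as np,cv2
from cell import ctrl
def shot(n): return ctrl.get_image(n)
def ray(p,uv,z):
    R=np.array(p['R']);t=np.array(p['t']);c=-R.T@t
    d=R.T@np.array([(uv[0]-p['cx'])/p['fx'],(uv[1]-p['cy'])/p['fy'],1])
    return c+d*(z-c[2])/d[2]
def proj(p,X):
    X=np.atleast_2d(X).astype(float)
    c=X@np.array(p['R']).T+np.array(p['t'])
    return np.c_[c[:,0]/c[:,2]*p['fx']+p['cx'],c[:,1]/c[:,2]*p['fy']+p['cy']]
E
python3 - <<'E'
from h import *
p=shot('top');q=shot('side')
im=p['img'][:,:,::-1]
a=cv2.resize(im[135:275,260:540],None,fx=2.8,fy=2.8,interpolation=cv2.INTER_CUBIC)
b=cv2.resize(im[280:350,260:540],None,fx=2.8,fy=2.8,interpolation=cv2.INTER_CUBIC)
cv2.imwrite('pics/z1.png',np.vstack([a,b]))
hsv=cv2.cvtColor(im,cv2.COLOR_BGR2HSV)
for (u,v) in((357,316),(485,314)):
    c=hsv[v-20:v+20,u-25:u+25]
    m=((c[:,:,1]>70)&(c[:,:,2]>90)).astype(np.uint8)
    cs,_=cv2.findContours(m,0,1)
    k=max(cs,key=cv2.contourArea);r=cv2.minAreaRect(k)
    box=cv2.boxPoints(r)+[u-25,v-20]
    W=np.array([ray(p,x,20)[:2] for x in box]);print(r,W.mean(0).round(1),np.round(np.linalg.norm(np.diff(W,axis=0),axis=1),1),[np.degrees(np.arctan2(*(W[i+1]-W[i])[::-1])).round(1) for i in(0,1)])
    print('c',ray(p,r[0]+np.array([u-25,v-20]),20).round(1))
im=q['img'][:,:,::-1]
cv2.imwrite('pics/z2.png',np.hstack([cv2.resize(im[y:y+100,x:x+100],(400,400),interpolation=cv2.INTER_CUBIC) for x,y in((190,270),(240,380))]))
E
```

```text
((20.0, 14.0), (0.0, 0.0), 0.0) [455.9 -15.3] [0. 0. 0.] [np.float64(0.0), np.float64(0.0)]
c [455.9 -15.3  20. ]
((47.5, 19.5), (39.0, 3.0), 90.0) [ 454.4 -333. ] [ 6.1 79.1  6.1] [np.float64(-89.0), np.float64(179.7)]
c [ 454.3 -333.    20. ]
```

View pics/z1.png

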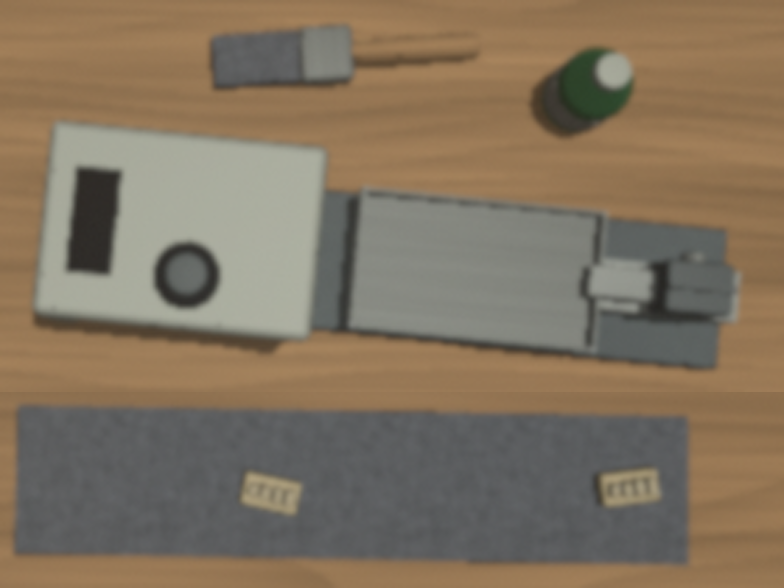

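View pics/z2.png

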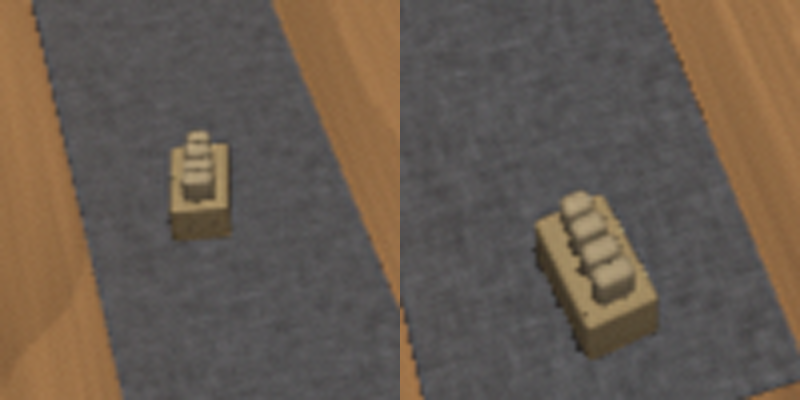

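```bash
python3 - <<'E'
from h import *
from scipy.optimize import least_squares
p=shot('top');im=p['img'].astype(int)
Z=lambda X,Y:((X+.5)/2.8-.5+260,(Y+.5)/2.8-.5+135)
loc=np.array([[65,260,140],[65,75,140],[-65,75,140],[52,-232,20],[-52,-232,20]])
px=np.array([Z(57,123),Z(326,150),Z(306,337),Z(726,230),Z(715,367)])
def T(v,L):
    c,s=np.cos(v[2]),np.sin(v[2]);L=np.atleast_2d(L)
    return np.c_[v[0]+c*L[:,0]-s*L[:,1],v[1]+s*L[:,0]+c*L[:,1],L[:,2]]
r=least_squares(lambda v:(proj(p,T(v,loc))-px).ravel(),[620,-100,0],x_scale=[100,100,.1],loss='soft_l1')
print(r.x,np.degrees(r.x[2]),(r.fun.reshape(-1,2)).round(1) if len(r.fun)==10 else r.fun)
print('start',ray(p,Z(186,274),150).round(1))
v=r.x
for n,l in dict(grip=[0,-190,76],snap=[25,-190,76],tray=[0,-43,56],tray_end=[0,147,56]).items(): print(n,T(v,l).round(1), proj(p,T(v,l)).round(1))
print('sleeve corners z97',[(proj(p,T(v,l))[0]).round(1) for l in([18,-213,97],[18,-167,97],[-18,-213,97],[-18,-167,97])], 'zoom obs blk', Z(735,263),Z(667,262))
tr=[[47,41,68],[47,-127,68],[-47,-127,68],[-47,41,68]]
print('tray lip pred',proj(p,T(v,tr)).round(1).tolist(),'obs',np.round([Z(362,189),Z(604,213),Z(590,350),Z(348,328)],1).tolist())
# models
d=im[:,:,0]-im[:,:,2]
for (u,w) in((357,316),(485,314)):
    c=d[w-18:w+18,u-22:u+22];m=(cv2.resize(c.astype(np.float32),None,fx=8,fy=8,interpolation=cv2.INTER_CUBIC)>0.45*np.percentile(c,97)).astype(np.uint8)
    k=max(cv2.findContours(m,0,1)[0],key=cv2.contourArea);(cx,cy),wh,a=cv2.minAreaRect(k)
    f=lambda x:((x[0]+.5)/8-.5+u-22,(x[1]+.5)/8-.5+w-18)
    W=np.array([ray(p,f(x),18)[:2] for x in cv2.boxPoints(((cx,cy),wh,a))])
    e=np.diff(W,axis=0);L=np.linalg.norm(e,axis=1);i=L[:2].argmax()
    print('model',ray(p,f((cx,cy)),18).round(1),L.round(1),'long dir',np.degrees(np.arctan2(e[i,1],e[i,0])).round(1)%180)
# basket rim
print('basket',[ray(p,x,4).round(0)[:2].tolist() for x in((185,310),)],[ray(p,x,42).round(0)[:2].tolist() for x in((140,272),(230,274),(228,347),(138,346))])
print(ctrl.read_state()['clock'],ctrl.read_state()['qpos'].round(2) if 1 else 0)
E
```

```text
[ 6.20603808e+02 -1.22136222e+02 -7.93478052e-02] -4.546294348922481 [[-3.3 -0.6]
 [ 0.1 -0.9]
 [ 0.9  2.4]
 [ 0.  -0.5]
 [ 0.2  0.8]]
start [605.6  38.6 150. ]
grip [[ 605.5 -311.5   76. ]] [[505.6 237.9]]
snap [[ 630.5 -313.5   76. ]] [[506.6 225.2]]
tray [[ 617.2 -165.    56. ]] [[428.7 231.5]]
tray_end [[632.3  24.4  56. ]] [[334.  222.5]]
sleeve corners z97 [array([521.9, 229.1]), array([497.9, 226.8]), array([520.5, 247.8]), array([496.5, 245.5])] zoom obs blk (522.1785714285714, 228.60714285714286) (497.89285714285717, 228.25)
tray lip pred [[389.5, 203.5], [474.2, 211.5], [470.4, 258.8], [385.3, 250.7]] obs [[389.0, 202.2], [475.4, 210.8], [470.4, 259.7], [384.0, 251.8]]
model [444.5 -24.2  18. ] [25.8 43.6 25.7] long dir 78.4
model [ 453.3 -286.    18. ] [44.3 25.6 44.2] long dir 98.1
basket [[449.0, 332.0]] [[527.0, 415.0], [526.0, 233.0], [380.0, 233.0], [379.0, 414.0]]
1.45 [-1.33  0.63  0.04  1.52 -0.03  1.   -0.02]
```

```bash
cat >> h.py <<'E'
from scipy.spatial.transform import Rotation as Ro
def plan(tgt,yaw,n):
    "one row, repeated n times, from the measured pose to tgt (tool down, yaw deg mod 180)"
    s=ctrl.read_state();A=Ro.from_euler('xyz',s['tool_rot'])
    best=min((Ro.from_euler('xyz',[np.pi,0,np.radians(yaw+k)]) for k in(0,180)),key=lambda B:(A.inv()*B).magnitude())
    w=(A.inv()*best).as_rotvec()/n
    M=sum((A*Ro.from_rotvec(w*k)).as_matrix() for k in range(1,n+1))  # turn taken before shift
    d=np.linalg.solve(M,np.array(tgt)-s['eef_pos'])
    print('at',s['eef_pos'].round(1),'rot',np.degrees(s['tool_rot']).round(1),'F',s['force'].round(1),'w',round(s['width'],1),'clk',s['clock'])
    print('row x%d'%n,(np.degrees(w)/45).round(4).tolist(),(d/150).round(4).tolist(),'mm/row',np.linalg.norm(d).round(1),'deg',np.degrees(np.linalg.norm(w)).round(1))
UNIT=np.array([620.6,-122.1,-0.0793])
def U(x,y,z):
    c,s=np.cos(UNIT[2]),np.sin(UNIT[2]);return [UNIT[0]+c*x-s*y,UNIT[1]+s*x+c*y,z]
YU=np.degrees(UNIT[2])+90
E
python3 - <<'E'
from h import *
plan([444.5,-24.2,120],78.4,18)
E
```

```text
at [198.1 619.  231.3] rot [-180.     0.   162.3] F [ 0.1  0.2 -0.4] w 85.4 clk 1.45
row x18 [-0.0, 0.0, 0.1035] [-0.2772, -0.0342, 0.0412] mm/row 42.4 deg 4.7
```

Call:
step_arm([
  [[0,0,0.1035,-0.277,-0.034,0.041,0.4],[0,0,0.1035,-0.277,-0.034,0.041,0.4],[0,0,0.1035,-0.277,-0.034,0.041,0.4],[0,0,0.1035,-0.277,-0.034,0.041,0.4],[0,0,0.1035,-0.277,-0.034,0.041,0.4],[0,0,0.1035,-0.277,-0.034,0.041,0.4],[0,0,0.1035,-0.277,-0.034,0.041,0.4],[0,0,0.1035,-0.277,-0.034,0.041,0.4],[0,0,0.1035,-0.277,-0.034,0.041,0.4],[0,0,0.1035,-0.277,-0.034,0.041,0.4],[0,0,0.1035,-0.277,-0.034,0.041,0.4],[0,0,0.1035,-0.277,-0.034,0.041,0.4]],
])

```text
clock: 2.65
eef_pos: [507.1, 245.8, 157.5]
tool_rot: [3.14, -0.0, 1.853]
force: [-0.0, 0.2, -0.1]
width: 51.3
gripper_force: 0.0
```

```bash
python3 - <<'E'
from h import *
plan([444.5,-24.2,120],78.4,8)
E
```

```text
at [507.1 245.8 157.5] rot [179.9  -0.  106.2] F [-0.   0.2 -0.1] w 51.3 clk 2.65
row x8 [0.0002, -0.0001, 0.0771] [-0.2267, -0.0549, 0.0312] mm/row 35.3 deg 3.5
```

Call:
step_arm([
  [[0,0,0.077,-0.227,-0.055,0.031,0.4],[0,0,0.077,-0.227,-0.055,0.031,0.4],[0,0,0.077,-0.227,-0.055,0.031,0.4],[0,0,0.077,-0.227,-0.055,0.031,0.4],[0,0,0.077,-0.227,-0.055,0.031,0.4],[0,0,0.077,-0.227,-0.055,0.031,0.4],[0,0,0.077,-0.227,-0.055,0.031,0.4],[0,0,0.077,-0.227,-0.055,0.031,0.4],[0,0,0,0,0,0,0.4],[0,0,0,0,0,0,0.4]],
])

```text
clock: 3.65
eef_pos: [461.0, -27.1, 120.4]
tool_rot: [3.141, -0.0, 1.371]
force: [-0.3, 1.4, 0.9]
width: 51.2
gripper_force: 0.0
```

```bash
python3 - <<'E'
from h import *
plan([444.5,-24.2,6],78.4,8)
p=shot('top');cv2.imwrite('pics/a.png',cv2.resize(p['img'][270:370,280:520,::-1],None,fx=3,fy=3))
E
```

```text
at [461.  -27.1 120.4] rot [180.   -0.   78.6] F [-0.3  1.4  0.9] w 51.2 clk 3.65
row x8 [0.0, -0.0, 0.0004] [-0.0004, -0.014, 0.0954] mm/row 14.5 deg 0.0
```

View pics/a.png

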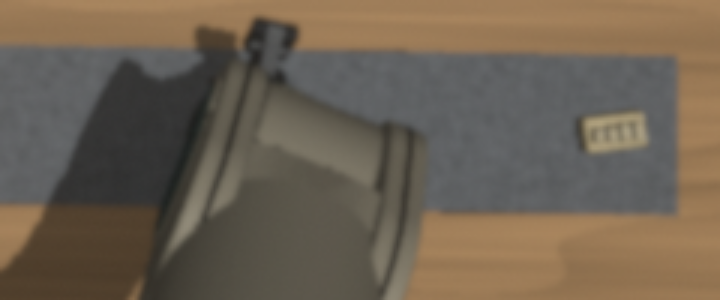

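Call:
step_arm([
  [[0,0,0,-0.003,-0.112,0,0.4],[0,0,0,0,0,0.2,0.4],[0,0,0,0,0,0.2,0.4],[0,0,0,0,0,0.2,0.4],[0,0,0,0,0,0.1,0.4],[0,0,0,0,0,0.06,0.4],[0,0,0,0,0,0,0.4],[0,0,0,0,0,0,0.4]],
])

```text
clock: 4.5
eef_pos: [444.7, -22.4, 7.9]
tool_rot: [-3.141, -0.001, 1.375]
force: [0.2, 0.3, 0.1]
width: 51.3
gripper_force: 0.0
```

```bash
sed -i 's/range(1,n+1))  # turn taken before shift/range(n))  # shift before turn/' h.py; python3 - <<'E'
from h import *
plan([444.5,-24.2,6],78.4,1)
q=shot('side');cv2.imwrite('pics/b.png',cv2.resize(q['img'][240:360,180:300,::-1],None,fx=4,fy=4))
E
```

```text
at [444.7 -22.4   7.9] rot [-1.80e+02 -1.00e-01  7.88e+01] F [0.2 0.3 0.1] w 51.3 clk 4.5
row x1 [-0.0006, -0.0012, 0.0083] [-0.0122, 0.0012, 0.0124] mm/row 2.6 deg 0.4
```

View pics/b.png

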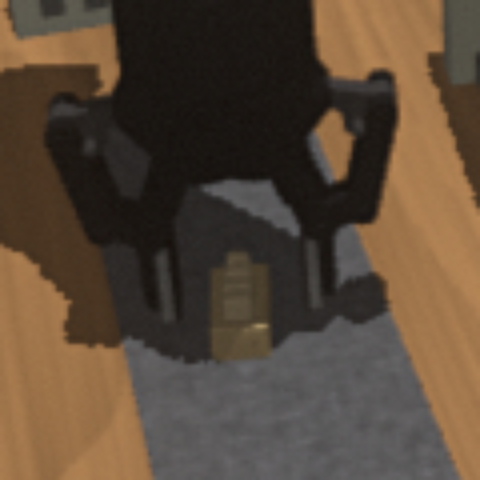

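Call:
step_arm([
  [[0,0,0,-0.012,0.001,0.02,0.4],[0,0,0,0,0,0,0.75],[0,0,0,0,0,0,0.9],[0,0,0,0,0,0,0.9],[0,0,0,0,0,0,0.9],[0,0,0,0,0,0,0.9],[0,0,0,0,0,-0.05,0.9],[0,0,0,0,0,-0.2,0.9],[0,0,0,0,0,-0.3,0.9],[0,0,0,0,0,-0.3,0.9],[0,0,0,0,0,0,0.9]],
])

```text
clock: 5.65
eef_pos: [446.8, -26.1, 136.8]
tool_rot: [3.134, -0.001, 1.373]
force: [0.3, -0.5, -0.9]
width: 22.4
gripper_force: 59.0
```

```bash
python3 - <<'E'
from h import *
print(U(0,-43,56))
plan(U(0,-3,130),YU,9)
E
```

```text
[np.float64(617.1936727301363), np.float64(-164.9648683017991), 56]
at [446.8 -26.1 136.8] rot [ 1.796e+02 -1.000e-01  7.870e+01] F [ 0.3 -0.5 -0.9] w 22.4 clk 5.65
row x9 [0.0011, -0.0001, -0.0168] [-0.054, 0.1379, 0.0056] mm/row 22.2 deg 0.8
```

```bash
python3 - <<'E'
from h import *
plan(U(0,-25,100),YU,6)
E
```

```text
at [446.8 -26.1 136.8] rot [ 1.796e+02 -1.000e-01  7.870e+01] F [ 0.3 -0.5 -0.9] w 22.4 clk 5.65
row x6 [0.0017, -0.0002, -0.0252] [-0.1047, 0.2087, 0.0418] mm/row 35.6 deg 1.1
```

Call:
step_arm([
  [[0.002,0,-0.025,-0.105,0.209,0.042,0.9],[0.002,0,-0.025,-0.105,0.209,0.042,0.9],[0.002,0,-0.025,-0.105,0.209,0.042,0.9],[0.002,0,-0.025,-0.105,0.209,0.042,0.9],[0.002,0,-0.025,-0.105,0.209,0.042,0.9],[0.002,0,-0.025,-0.105,0.209,0.042,0.9],[0,0,0,0,0,0,0.9],[0,0,0,0,0,0,0.9]],
])

```text
clock: 6.45
eef_pos: [614.8, -147.0, 92.6]
tool_rot: [-3.129, -0.002, 1.489]
force: [-0.4, 0.1, -0.4]
width: 22.3
gripper_force: 59.1
```

```bash
python3 - <<'E'
from h import *
plan(U(0,-25,62.5),YU,1)
E
```

```text
at [ 614.8 -147.    92.6] rot [-1.793e+02 -1.000e-01  8.530e+01] F [-0.4  0.1 -0.4] w 22.3 clk 6.45
row x1 [-0.0154, -0.0021, -0.0031] [0.0014, 0.028, 0.2003] mm/row 30.3 deg 0.7
```

Call:
step_arm([
  [[-0.015,0,0,0.001,0.028,0,0.9],[0,0,0,0,0,0.1,0.9],[0,0,0,0,0,0.08,0.9],[0,0,0,0,0,0.02,0.9],[0,0,0,0,0,0,0.9],[0,0,0,0,0,0,0.9]],
])

```text
clock: 7.05
eef_pos: [619.8, -146.8, 63.3]
tool_rot: [3.14, -0.001, 1.49]
force: [-0.4, -0.5, 0.2]
width: 22.6
gripper_force: 59.1
```

Call:
step_arm([
  [[0,0,0,0,0,0.01,0.9],[0,0,0,0,0,0.005,0.9],[0,0,0,0,0,0,0.9]],
])

```text
clock: 7.35
eef_pos: [620.1, -146.9, 61.7]
tool_rot: [3.139, -0.001, 1.49]
force: [-1.0, 0.3, 2.8]
width: 22.4
gripper_force: 59.4
```

Call:
step_arm([
  [[0,0,0,0,0,0.003,0.8],[0,0,0,0,0,0,0.6],[0,0,0,0,0,0,0.5],[0,0,0,0,0,0,0.4],[0,0,0,0,0,0,0.4],[0,0,0,0,0,-0.1,0.4],[0,0,0,0,0,-0.2,0.4],[0,0,0,0,0,-0.3,0.4],[0,0,0,0,0,-0.1,0.4]],
])

```text
clock: 8.25
eef_pos: [621.9, -148.7, 171.2]
tool_rot: [3.133, 0.001, 1.49]
force: [0.0, -0.3, 0.4]
width: 51.4
gripper_force: 0.0
```

```bash
cat >> h.py <<'E'
def models(p,z,box,show=True):
    "cream models within pixel box (u0,v0,u1,v1), block top at z"
    u0,v0,u1,v1=box;im=p['img'].astype(int);c=(im[:,:,0]-im[:,:,2])[v0:v1,u0:u1]
    m=(cv2.resize(c.astype(np.float32),None,fx=8,fy=8,interpolation=cv2.INTER_CUBIC)>20).astype(np.uint8)
    for k in cv2.findContours(m,0,1)[0]:
        if cv2.contourArea(k)<64*80: continue
        r=cv2.minAreaRect(k);f=lambda x:((x[0]+.5)/8-.5+u0,(x[1]+.5)/8-.5+v0)
        W=np.array([ray(p,f(x),z)[:2] for x in cv2.boxPoints(r)]);e=np.diff(W,axis=0);L=np.linalg.norm(e,axis=1);i=L[:2].argmax()
        print('model',W.mean(0).round(1),L[:2].round(1),'dir',(np.degrees(np.arctan2(e[i,1],e[i,0]))%180).round(1),'px',np.round(f(r[0]),0))
E
python3 - <<'E'
from h import *
p=shot('top')
models(p,18,(270,290,502,337))
plan([453.3,-286,100],98.1,7)
E
```

```text
model [ 453.3 -286. ] [44.8 26. ] dir 98.1 px [484. 314.]
model [ 452.6 -179.5] [164.2  95.4] dir 91.0 px [432. 313.]
at [ 622.4 -148.7  172.1] rot [179.4   0.   85.4] F [ 0.4 -0.1  1.5] w 51.4 clk 8.3
row x7 [0.0019, 0.0004, -0.0404] [-0.1286, -0.1636, 0.0678] mm/row 32.8 deg 1.8
```

Call:
step_arm([
  [[0.002,0,-0.0405,-0.1285,-0.1635,0.068,0.4],[0.002,0,-0.0405,-0.1285,-0.1635,0.068,0.4],[0.002,0,-0.0405,-0.1285,-0.1635,0.068,0.4],[0.002,0,-0.0405,-0.1285,-0.1635,0.068,0.4],[0.002,0,-0.0405,-0.1285,-0.1635,0.068,0.4],[0.002,0,-0.0405,-0.1285,-0.1635,0.068,0.4],[0.002,0,-0.0405,-0.1285,-0.1635,0.068,0.4],[0,0,0,0,0,0,0.4],[0,0,0,0,0,0,0.4]],
])

```text
clock: 9.2
eef_pos: [449.6, -284.4, 94.7]
tool_rot: [-3.132, -0.003, 1.711]
force: [-0.3, 1.6, -0.1]
width: 51.5
gripper_force: 0.0
```

```bash
python3 - <<'E'
from h import *
plan([453.3,-286,5],98.1,1)
p=shot('top');q=shot('side')
cv2.imwrite('pics/c.png',np.hstack([cv2.resize(i[y:y+100,x:x+100,::-1],(400,400),interpolation=cv2.INTER_CUBIC) for i,x,y in((p['img'],380,180),(q['img'],330,290))]))
E
```

```text
at [ 449.6 -284.4   94.7] rot [-179.5   -0.2   98. ] F [-0.3  1.6 -0.1] w 51.5 clk 9.2
row x1 [-0.0118, -0.0034, -0.002] [-0.0155, 0.0286, 0.5978] mm/row 89.8 deg 0.6
```

View pics/c.png

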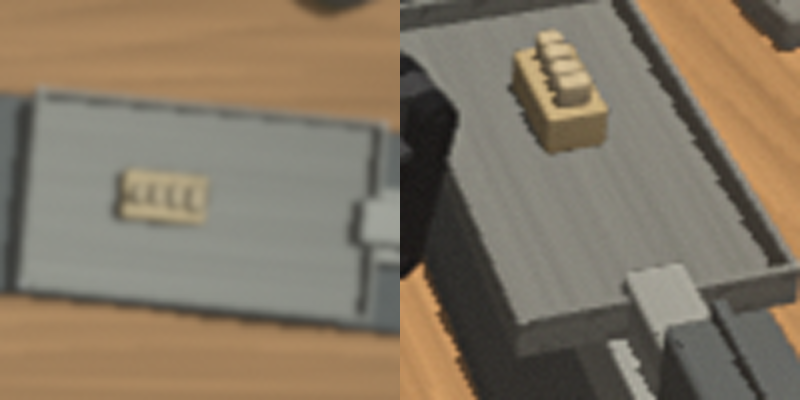

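Model A stands upright on the tray (top px ≈ 421,229), teeth up. Now model B.

Call:
step_arm([
  [[-0.012,-0.003,-0.002,-0.0155,0.0285,0,0.4],[0,0,0,0,0,0.2,0.4],[0,0,0,0,0,0.2,0.4],[0,0,0,0,0,0.1,0.4],[0,0,0,0,0,0.08,0.4],[0,0,0,0,0,0.015,0.4],[0,0,0,0,0,0,0.4],[0,0,0,0,0,0,0.4]],
])

```text
clock: 10.1
eef_pos: [455.5, -286.1, 6.3]
tool_rot: [3.14, 0.002, 1.715]
force: [-0.1, -0.8, 0.7]
width: 51.4
gripper_force: 0.0
```

```bash
python3 - <<'E'
from h import *
plan([453.3,-286,5],98.1,1)
E
```

```text
at [ 455.5 -286.1    6.3] rot [1.799e+02 1.000e-01 9.830e+01] F [-0.1 -0.8  0.7] w 51.4 clk 10.1
row x1 [0.0021, 0.0019, 0.0034] [0.003, -0.0144, 0.0085] mm/row 2.6 deg 0.2
```

Call:
step_arm([
  [[0,0,0,0.003,-0.014,0.007,0.4],[0,0,0,0,0,0,0.75],[0,0,0,0,0,0,0.9],[0,0,0,0,0,0,0.9],[0,0,0,0,0,0,0.9],[0,0,0,0,0,0,0.9],[0,0,0,0,0,-0.05,0.9],[0,0,0,0,0,-0.2,0.9],[0,0,0,0,0,-0.3,0.9],[0,0,0,0,0,-0.3,0.9],[0,0,0,0,0,0,0.9],[0,0,0,0,0,0,0.9]],
])

```text
clock: 11.3
eef_pos: [453.3, -285.5, 133.2]
tool_rot: [3.139, 0.001, 1.715]
force: [-0.2, 0.4, -0.5]
width: 22.7
gripper_force: 58.9
```

```bash
python3 - <<'E'
from h import *
plan(U(0,-85,110),YU,6)
E
```

```text
at [ 453.3 -285.5  133.2] rot [1.799e+02 1.000e-01 9.830e+01] F [-0.2  0.4 -0.5] w 22.7 clk 11.3
row x6 [0.0006, 0.0002, 0.0474] [0.0784, 0.183, 0.026] mm/row 30.1 deg 2.1
```

Call:
step_arm([
  [[0,0,0.0475,0.0785,0.183,0.026,0.9],[0,0,0.0475,0.0785,0.183,0.026,0.9],[0,0,0.0475,0.0785,0.183,0.026,0.9],[0,0,0.0475,0.0785,0.183,0.026,0.9],[0,0,0.0475,0.0785,0.183,0.026,0.9],[0,0,0.0475,0.0785,0.183,0.026,0.9],[0,0,0,0,0,0,0.9],[0,0,0,0,0,0,0.9],[0,0,0,0,0,0,0.9]],
])

```text
clock: 12.2
eef_pos: [611.4, -207.6, 107.6]
tool_rot: [-3.139, 0.0, 1.489]
force: [1.3, -0.9, -0.0]
width: 22.7
gripper_force: 58.9
```

```bash
python3 - <<'E'
from h import *
plan(U(0,-85,63),YU,1)
E
```

```text
at [ 611.4 -207.6  107.6] rot [-179.9    0.    85.3] F [ 1.3 -0.9 -0. ] w 22.7 clk 12.2
row x1 [-0.0028, 0.0004, -0.003] [0.0067, 0.0168, 0.2976] mm/row 44.7 deg 0.2
```

Call:
step_arm([
  [[0,0,-0.003,0.006,0.016,0.05,0.9],[0,0,0,0,0,0.1,0.9],[0,0,0,0,0,0.1,0.9],[0,0,0,0,0,0.045,0.9],[0,0,0,0,0,0,0.9],[0,0,0,0,0,0.008,0.9],[0,0,0,0,0,0,0.9],[0,0,0,0,0,0,0.9]],
])

```text
clock: 13.0
eef_pos: [616.0, -206.4, 63.6]
tool_rot: [3.14, 0.001, 1.493]
force: [0.4, 0.1, 0.0]
width: 22.4
gripper_force: 58.9
```

Call:
step_arm([
  [[0,0,0,0,0,0.009,0.9],[0,0,0,0,0,0.007,0.9],[0,0,0,0,0,0,0.9],[0,0,0,0,0,0,0.9]],
])

```text
clock: 13.4
eef_pos: [615.9, -206.2, 61.1]
tool_rot: [3.141, 0.0, 1.493]
force: [-0.9, 0.8, 3.5]
width: 22.4
gripper_force: 59.3
```

Call:
step_arm([
  [[0,0,0,0,0,0,0.8],[0,0,0,0,0,0,0.6],[0,0,0,0,0,0,0.5],[0,0,0,0,0,0,0.4],[0,0,0,0,0,0,0.4],[0,0,0,0,0,-0.1,0.2],[0,0,0,0,0,-0.2,0.1],[0,0,0,0,0,-0.2,0.1],[0,0,0,0,0,0,0.1],[0,0,0,0,0,0,0.1]],
])

```text
clock: 14.4
eef_pos: [616.2, -206.4, 137.2]
tool_rot: [3.139, 0.001, 1.493]
force: [-0.3, -0.1, -0.4]
width: 76.8
gripper_force: 0.0
```

```bash
python3 - <<'E'
from h import *
plan(U(1,-190,140),YU,4)
E
```

```text
at [ 616.2 -206.4  137.2] rot [179.8   0.   85.5] F [-0.3 -0.1 -0.4] w 76.8 clk 14.4
row x4 [0.0009, 0.0002, 0.0005] [-0.1761, -0.0023, -0.0045] mm/row 26.4 deg 0.0
```

Call:
step_arm([
  [[0,0,0,-0.176,-0.004,0,0.1],[0,0,0,-0.176,-0.004,0,0.1],[0,0,0,-0.176,-0.004,0,0.1],[0,0,0,-0.176,-0.004,0,0.1],[0,0,0,0,0,0,0.1],[0,0,0,0,0,0,0.1],[0,0,0,0,0,0.2,0.1],[0,0,0,0,0,0,0.1],[0,0,0,0,0,0,0.1]],
])

```text
clock: 15.3
eef_pos: [605.0, -309.5, 105.1]
tool_rot: [-3.14, -0.001, 1.495]
force: [0.5, -0.7, 0.4]
width: 76.8
gripper_force: 0.0
```

```bash
python3 - <<'E'
from h import *
plan(U(0,-190,56),YU,1)
p=shot('top');q=shot('side')
cv2.imwrite('pics/d.png',np.hstack([cv2.resize(i[y:y+h,x:x+h,::-1],(400,400),interpolation=cv2.INTER_CUBIC) for i,x,y,h in((p['img'],400,170,130),(q['img'],320,280,170))]))
E
```

```text
at [ 605.  -309.5  105.1] rot [-1.799e+02 -1.000e-01  8.560e+01] F [ 0.5 -0.7  0.4] w 76.8 clk 15.3
row x1 [-0.0018, -0.0018, 0.0039] [-0.0138, 0.005, 0.3273] mm/row 49.1 deg 0.2
```

View pics/d.png

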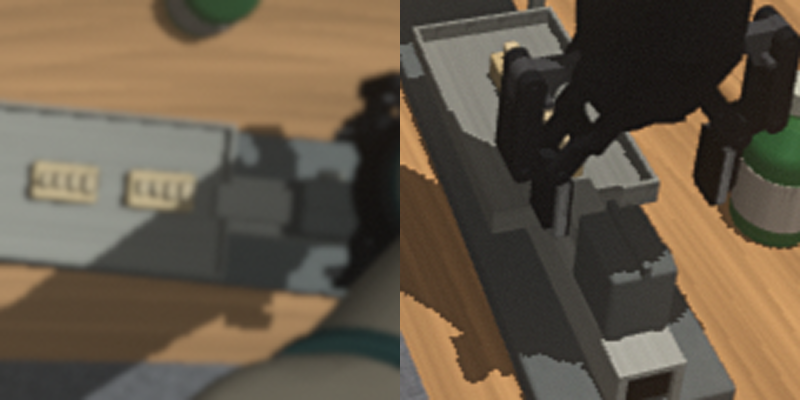

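Call:
step_arm([
  [[0,0,0.004,-0.013,0.005,0,0.1],[0,0,0,0,0,0.1,0.1],[0,0,0,0,0,0.1,0.1],[0,0,0,0,0,0.1,0.1],[0,0,0,0,0,0.03,0.1],[0,0,0,0,0,0,0.1],[0,0,0,0,0,0,0.1]],
])

```text
clock: 16.1
eef_pos: [605.7, -313.7, 56.3]
tool_rot: [3.141, 0.001, 1.49]
force: [0.1, 0.4, 0.1]
width: 76.9
gripper_force: 0.0
```

```bash
python3 - <<'E'
from h import *
plan(U(0,-190,55),YU,1)
E
```

```text
at [ 605.7 -313.7   56.3] rot [180.    0.   85.4] F [0.1 0.4 0.1] w 76.9 clk 16.1
row x1 [0.0007, 0.0009, -0.0023] [0.0144, -0.0023, 0.0085] mm/row 2.5 deg 0.1
```

Call:
step_arm([
  [[0,0,0,0.012,0,0,0.1],[0,0,0,0,0,0,0.3],[0,0,0,0,0,0,0.4],[0,0,0,0,0,0,0.45],[0,0,0,0,0,0,0.5],[0,0,0,0,0,0,0.55],[0,0,0,0,0,0,0.6],[0,0,0,0,0,0,0.7],[0,0,0,0,0,0,0.7],[0,0,0,0,0,0,0.7]],
])

```text
clock: 17.1
eef_pos: [604.5, -312.1, 57.7]
tool_rot: [-3.141, 0.0, 1.489]
force: [-3.7, 0.2, 10.4]
width: 35.4
gripper_force: 60.6
```

```bash
python3 - <<'E'
from h import *
plan(U(0,-180,55),YU,1)
E
```

```text
at [ 604.5 -312.1   57.7] rot [-179.9    0.    85.3] F [-3.7  0.2 10.4] w 35.4 clk 17.1
row x1 [-0.0012, 0.0003, -0.0031] [0.0714, 0.0062, 0.0178] mm/row 11.1 deg 0.2
```

Call:
step_arm([
  [[0,0,0,0.02,0,0,0.7],[0,0,0,0.04,0,0,0.7],[0,0,0,0.06,0,0,0.7],[0,0,0,0.06,0,0,0.7],[0,0,0,0.06,0,0,0.7],[0,0,0,0.06,0,0,0.7],[0,0,0,0.06,0,0,0.7],[0,0,0,0.04,0,0,0.7],[0,0,0,0.02,0,0,0.7],[0,0,0,0,0,0,0.7],[0,0,0,0,0,0,0.7]],
])

```text
clock: 18.2
eef_pos: [609.9, -249.3, 57.7]
tool_rot: [-3.141, 0.0, 1.489]
force: [-3.1, 1.5, 10.5]
width: 35.5
gripper_force: 60.8
```

Call:
step_arm([
  [[0,0,0,0.03,0,0,0.7],[0,0,0,0.06,0,0,0.7],[0,0,0,0.09,0,0,0.7],[0,0,0,0.09,0,0,0.7],[0,0,0,0.09,0,0,0.7],[0,0,0,0.09,0,0,0.7],[0,0,0,0.09,0,0,0.7],[0,0,0,0.09,0,0,0.7],[0,0,0,0.09,0,0,0.7],[0,0,0,0.06,0,0,0.7],[0,0,0,0.04,0,0,0.7],[0,0,0,0.015,0,0,0.7]],
])

```text
clock: 19.4
eef_pos: [620.5, -124.5, 57.6]
tool_rot: [3.141, 0.001, 1.489]
force: [-1.7, -1.0, 9.1]
width: 35.1
gripper_force: 60.8
```

Call:
step_arm([
  [[0,0,0,0,0,0,0.7],[0,0,0,0,0,0,0.7],[0,0,0,0,0,0,0.7]],
])

```text
clock: 19.7
eef_pos: [620.5, -124.3, 57.6]
tool_rot: [-3.142, -0.0, 1.489]
force: [-1.4, 1.2, 9.9]
width: 35.1
gripper_force: 61.0
```

Call:
step_arm([
  [[0,0,0,0.006,0,0,0.7],[0,0,0,0,0,0,0.7],[0,0,0,0,0,0,0.5],[0,0,0,0,0,0,0.42],[0,0,0,0,0,0,0.42],[0,0,0,0,0,0,0.42],[0,0,0,0,0,0,0.42]],
])

```text
clock: 20.4
eef_pos: [620.9, -122.9, 56.0]
tool_rot: [-3.141, 0.0, 1.49]
force: [1.0, -0.2, 0.6]
width: 49.3
gripper_force: 0.4
```

```bash
python3 - <<'E'
from h import *
plan(U(0,0,55),YU,1)
q=shot('side')
cv2.imwrite('pics/e.png',cv2.resize(q['img'][180:380,260:460,::-1],(600,600),interpolation=cv2.INTER_CUBIC))
E
```

```text
at [ 620.9 -122.9   56. ] rot [-180.     0.    85.4] F [ 1.  -0.2  0.6] w 49.3 clk 20.4
row x1 [-0.0001, 0.0002, -0.002] [0.0049, -0.0022, 0.007] mm/row 1.3 deg 0.1
```

View pics/e.png

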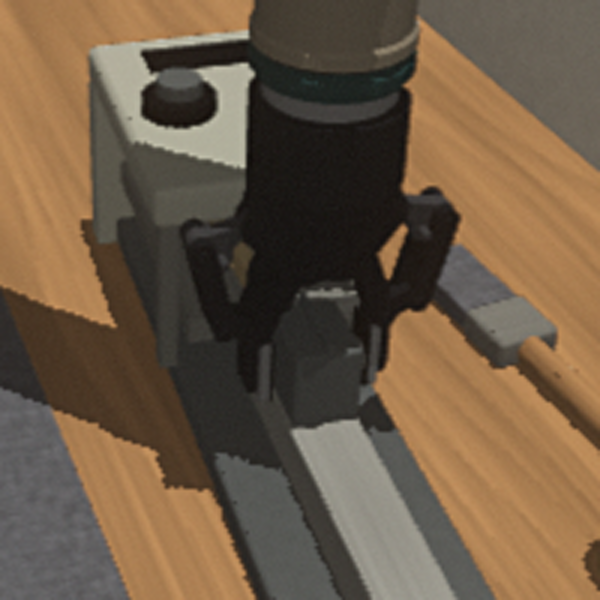

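Call:
step_arm([
  [[0,0,0,0,0,0,0.47],[0,0,0,0,0,0,0.52],[0,0,0,0,0,0,0.52],[0,0,0,0,0,0,0.52],[0,0,0,0,0,0,0.52]],
])

```text
clock: 20.95
eef_pos: [622.9, -123.1, 56.8]
tool_rot: [3.138, 0.001, 1.49]
force: [4.5, -0.0, 0.6]
width: 41.4
gripper_force: 2.6
```

Call:
step_arm([
  [[0,0,0,0,0,0,0.42],[0,0,0,0,0,0,0.2],[0,0,0,0,0,0,0.1],[0,0,0,0,0,-0.1,0.1],[0,0,0,0,0,-0.2,0.1],[0,0,0,0,0,-0.3,0.1],[0,0,0,0,0,-0.3,0.5],[0,0,0,0,0,0,1],[0,0,0,0,0,0,1]],
])

```text
clock: 21.85
eef_pos: [621.4, -123.1, 193.2]
tool_rot: [3.139, 0.0, 1.49]
force: [-1.1, 0.6, -0.4]
width: 34.0
gripper_force: 0.0
```

```bash
python3 - <<'E'
from h import *
plan([605.6,38.6,178],YU,5)
E
```

```text
at [ 621.4 -123.1  193.2] rot [179.8   0.   85.4] F [-1.1  0.6 -0.4] w 34.0 clk 21.85
row x5 [0.0008, 0.0, -0.0004] [0.2132, -0.0383, 0.0201] mm/row 32.6 deg 0.0
```

Call:
step_arm([
  [[0,0,0,0.213,-0.038,0,1],[0,0,0,0.213,-0.038,0,1],[0,0,0,0.213,-0.038,0,1],[0,0,0,0.213,-0.038,0,1],[0,0,0,0.213,-0.038,0,1],[0,0,0,0,0,0,1],[0,0,0,0,0,0,1]],
])

```text
clock: 22.55
eef_pos: [604.4, 39.6, 189.9]
tool_rot: [-3.139, 0.001, 1.492]
force: [0.3, -0.5, -0.3]
width: 0.1
gripper_force: 0.0
```

```bash
python3 - <<'E'
from h import *
plan([605.6,38.6,160],YU,1)
p=shot('top');q=shot('side')
for n,l in dict(snapface=U(25,0,76),sleeveSW=U(18,-23,97),NE=U(18,23,97)).items(): print(n,proj(p,l).round(1),proj(q,l).round(1))
cv2.imwrite('pics/f.png',np.hstack([cv2.resize(i[y:y+h,x:x+h,::-1],(400,400),interpolation=cv2.INTER_CUBIC) for i,x,y,h in((p['img'],360,190,90),(q['img'],270,170,140))]))
E
```

```text
at [604.4  39.6 189.9] rot [-179.9    0.    85.5] F [ 0.3 -0.5 -0.3] w 0.1 clk 22.55
row x1 [-0.003, 0.0011, 0.0004] [-0.0058, 0.0087, 0.1991] mm/row 29.9 deg 0.1
snapface [[409.8 216.1]] [[379.1 296.8]]
sleeveSW [[423.  219.7]] [[381.  295.5]]
NE [[399.1 217.5]] [[370.5 277.9]]
```

View pics/f.png

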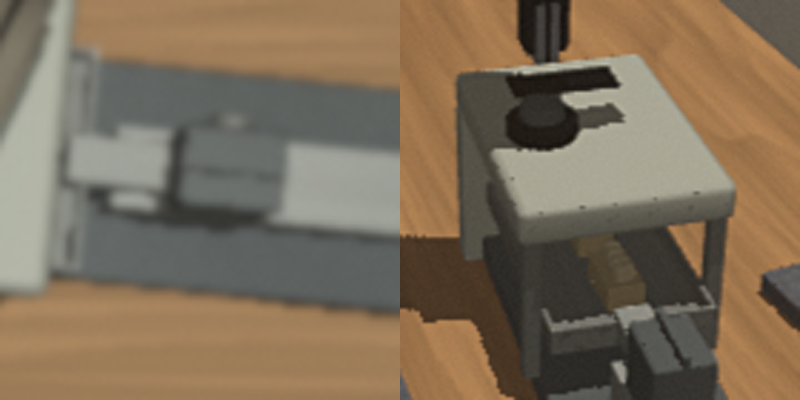

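```bash
python3 - <<'E'
from h import *
p=shot('top');q=shot('side')
for z in(140,150,160,170):
    X=ray(p,(326.1,232.5),z);print(z,X.round(1),proj(q,X).round(1))
plan([*ray(p,(326.1,232.5),158)[:2],165],YU,1)
E
```

```text
140 [606.3  38.7 140. ] [[320.6 216.9]]
150 [605.6  38.6 150. ] [[320.3 211.9]]
160 [605.   38.5 160. ] [[320.  206.8]]
170 [604.3  38.3 170. ] [[319.6 201.6]]
at [605.3  36.9 191. ] rot [1.80e+02 1.00e-01 8.52e+01] F [-0.2  0.   0.2] w -0.2 clk 22.75
row x1 [0.0, 0.0015, -0.005] [0.0107, -0.0025, 0.173] mm/row 26.0 deg 0.2
```

Button top is about z≈158. Descend to 166, then press gently.

Call:
step_arm([
  [[0,0,0,0.008,0,0.1,1],[0,0,0,0,0,0.06,1],[0,0,0,0,0,0,1],[0,0,0,0,0,0.02,1],[0,0,0,0,0,0.02,1],[0,0,0,0,0,0,1]],
])

```text
clock: 23.35
eef_pos: [605.9, 39.5, 161.2]
tool_rot: [3.141, 0.001, 1.49]
force: [0.2, 0.4, 2.1]
width: 0.1
gripper_force: 0.9
```

Call:
step_arm([
  [[0,0,0,0,0,0.013,1],[0,0,0,0,0,0.013,1],[0,0,0,0,0,0,1]],
])

```text
clock: 23.65
eef_pos: [605.9, 39.5, 157.5]
tool_rot: [3.14, 0.001, 1.49]
force: [-0.3, -1.6, 3.9]
width: -0.1
gripper_force: 2.0
```

Call:
step_arm([
  [[0,0,0,0,0,0.013,1],[0,0,0,0,0,0.013,1],[0,0,0,0,0,0,1],[0,0,0,0,0,0,1]],
])

```text
clock: 24.05
eef_pos: [606.0, 39.5, 155.9]
tool_rot: [3.14, -0.001, 1.49]
force: [-5.5, -0.3, 19.0]
width: 0.3
gripper_force: 9.8
```

Call:
step_arm([
  [[0,0,0,0,0,-0.03,1],[0,0,0,0,0,-0.05,1],[0,0,0,0,0,-0.15,1],[0,0,0,0,0,0,1]],
])

```text
clock: 24.45
eef_pos: [607.2, 39.7, 189.9]
tool_rot: [3.137, -0.0, 1.49]
force: [-0.2, -0.3, 0.5]
width: 0.1
gripper_force: 0.0
```

```bash
python3 - <<'E'
from h import *
plan([621,-122,185],YU,5)
E
```

```text
at [607.2  39.7 189.9] rot [179.7  -0.   85.4] F [-0.2 -0.3  0.5] w 0.1 clk 24.45
row x5 [0.0012, -0.0, -0.0003] [-0.2135, 0.0355, 0.0066] mm/row 32.5 deg 0.1
```

Call:
step_arm([
  [[0,0,0,-0.2135,0.0355,0,1],[0,0,0,-0.2135,0.0355,0,1],[0,0,0,-0.2135,0.0355,0,0.8],[0,0,0,-0.2135,0.0355,0,0.4],[0,0,0,-0.2135,0.0355,0,0.1],[0,0,0,0,0,0,0.1],[0,0,0,0,0,0,0.1],[0,0,0,0,0,0.2,0.1],[0,0,0,0,0,0.2,0.1],[0,0,0,0,0,0.13,0.1],[0,0,0,0,0,0,0.1],[0,0,0,0,0,0,0.1]],
])

```text
clock: 25.65
eef_pos: [619.5, -120.8, 108.3]
tool_rot: [-3.142, -0.0, 1.491]
force: [0.9, -0.6, 0.5]
width: 76.8
gripper_force: 0.0
```

```bash
python3 - <<'E'
from h import *
plan([621,-122.5,55.5],YU,1)
E
```

```text
at [ 619.5 -120.8  108.3] rot [-180.    -0.    85.5] F [ 0.9 -0.6  0.5] w 76.8 clk 25.65
row x1 [-0.0, -0.0002, -0.0001] [-0.0108, 0.0111, 0.3522] mm/row 52.9 deg 0.0
```

Call:
step_arm([
  [[0,0,0,-0.011,0.011,0.1,0.1],[0,0,0,0,0,0.1,0.1],[0,0,0,0,0,0.1,0.1],[0,0,0,0,0,0.05,0.1],[0,0,0,0,0,0,0.1],[0,0,0,0,0,0,0.3],[0,0,0,0,0,0,0.4],[0,0,0,0,0,0,0.5],[0,0,0,0,0,0,0.6],[0,0,0,0,0,0,0.7],[0,0,0,0,0,0,0.7],[0,0,0,0,0,0,0.7]],
])

```text
clock: 26.85
eef_pos: [620.6, -124.2, 57.6]
tool_rot: [3.141, -0.0, 1.489]
force: [-1.6, 0.8, 9.7]
width: 35.3
gripper_force: 60.2
```

Call:
step_arm([
  [[0,0,0,-0.03,0,0,0.7],[0,0,0,-0.06,0,0,0.7],[0,0,0,-0.09,0,0,0.7],[0,0,0,-0.09,0,0,0.7],[0,0,0,-0.09,0,0,0.7],[0,0,0,-0.09,0,0,0.7],[0,0,0,-0.09,0,0,0.7],[0,0,0,-0.09,0,0,0.7],[0,0,0,-0.09,0,0,0.7],[0,0,0,-0.09,0,0,0.7],[0,0,0,-0.05,0,0,0.7],[0,0,0,-0.02,0,0,0.7]],
])

```text
clock: 28.05
eef_pos: [609.3, -256.7, 57.6]
tool_rot: [3.141, 0.0, 1.489]
force: [-3.9, 2.5, 9.7]
width: 35.4
gripper_force: 60.7
```

Call:
step_arm([
  [[0,0,0,-0.03,0,0,0.7],[0,0,0,-0.06,0,0,0.7],[0,0,0,-0.08,0,0,0.7],[0,0,0,-0.08,0,0,0.7],[0,0,0,-0.07,0,0,0.7],[0,0,0,-0.04,0,0,0.7],[0,0,0,-0.025,0,0,0.7],[0,0,0,0,0,0,0.7],[0,0,0,0,0,0,0.7],[0,0,0,0,0,0,0.7]],
])

```text
clock: 29.05
eef_pos: [604.3, -314.6, 57.6]
tool_rot: [-3.142, 0.002, 1.489]
force: [-3.4, -0.9, 6.6]
width: 35.2
gripper_force: 60.4
```

Call:
step_arm([
  [[0,0,0,0.007,0,0,0.7],[0,0,0,0,0,0,0.7],[0,0,0,0,0,0,0.6],[0,0,0,0,0,0,0.5],[0,0,0,0,0,0,0.42],[0,0,0,0,0,0,0.42],[0,0,0,0,0,0,0.42],[0,0,0,0,0,0,0.52],[0,0,0,0,0,0,0.52],[0,0,0,0,0,0,0.52],[0,0,0,0,0,0,0.52]],
])

```text
clock: 30.15
eef_pos: [606.9, -311.8, 56.4]
tool_rot: [3.139, 0.001, 1.491]
force: [5.5, 0.1, 1.1]
width: 40.8
gripper_force: 2.6
```

Same contact as at the curing hole, so the button is out. Open, rise and look.

Call:
step_arm([
  [[0,0,0,0,0,0,0.4],[0,0,0,0,0,0,0.2],[0,0,0,0,0,0,0.1],[0,0,0,0,0,0,0.1],[0,0,0,0,0,-0.1,0.1],[0,0,0,0,0,-0.2,0.1],[0,0,0,0,0,-0.2,0.2],[0,0,0,0,0,-0.1,0.4],[0,0,0,-0.1,-0.3,0,0.4],[0,0,0,-0.1,-0.3,0,0.4],[0,0,0,0,0,0,0.4],[0,0,0,0,0,0,0.4]],
])

```text
clock: 31.35
eef_pos: [512.4, -335.0, 146.6]
tool_rot: [3.141, -0.0, 1.487]
force: [0.5, 0.5, 0.0]
width: 51.2
gripper_force: 0.0
```

```bash
python3 - <<'E'
from h import *
p=shot('top');q=shot('side')
models(p,74,(392,208,466,254))
s=ctrl.read_state();print(s['eef_pos'],s['width'])
cv2.imwrite('pics/g.png',np.hstack([cv2.resize(i[y:y+h,x:x+h,::-1],(400,400),interpolation=cv2.INTER_CUBIC) for i,x,y,h in((p['img'],390,160,150),(q['img'],320,280,170))]))
E
```

```text
model [ 616.6 -208. ] [26.3 44.6] dir 86.3 px [452. 232.]
model [ 621.  -147.1] [26.2 44.1] dir 85.4 px [421. 229.]
[ 514.69253348 -333.98515541  146.12311012] 51.02557371080205
```

View pics/g.png

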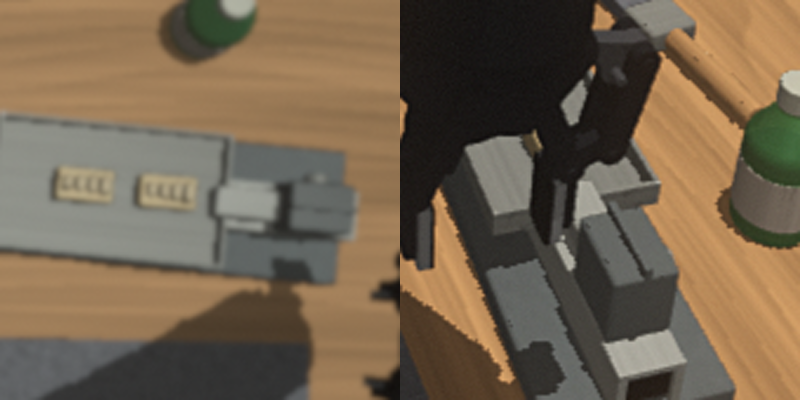

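```bash
python3 - <<'E'
from h import *
plan([616.6,-207.5,115],86,5)
E
```

```text
at [ 514.7 -334.   146.1] rot [179.9  -0.   85.4] F [ 0.6 -0.  -0.4] w 51.0 clk 31.45
row x5 [0.0004, -0.0, -0.0025] [0.1784, 0.1227, 0.0416] mm/row 33.1 deg 0.1
```

Call:
step_arm([
  [[0,0,0,0.1785,0.1225,0,0.4],[0,0,0,0.1785,0.1225,0,0.4],[0,0,0,0.1785,0.1225,0,0.4],[0,0,0,0.1785,0.1225,0,0.4],[0,0,0,0.1785,0.1225,0,0.4],[0,0,-0.01,0,0,0.1,0.4],[0,0,0,0,0,0.1,0.4],[0,0,0,0,0,0,0.4],[0,0,0,0,0,0,0.4]],
])

```text
clock: 32.35
eef_pos: [614.8, -209.7, 115.4]
tool_rot: [-3.141, 0.001, 1.496]
force: [0.2, -0.5, 0.1]
width: 51.2
gripper_force: 0.0
```

```bash
python3 - <<'E'
from h import *
plan([616.6,-207.5,61.5],86,1)
E
```

```text
at [ 614.8 -209.7  115.4] rot [-1.799e+02  1.000e-01  8.570e+01] F [ 0.2 -0.5  0.1] w 51.2 clk 32.35
row x1 [-0.0013, 0.0012, -0.0067] [0.0159, 0.011, 0.3594] mm/row 54.0 deg 0.3
```

Call:
step_arm([
  [[0,0,0,0.012,0.011,0.1,0.4],[0,0,0,0,0,0.15,0.4],[0,0,0,0,0,0.1,0.4],[0,0,0,0,0,0.005,0.4],[0,0,0,0,0,0,0.4],[0,0,0,0,0,0,0.4]],
])

```text
clock: 32.95
eef_pos: [618.2, -207.5, 63.6]
tool_rot: [3.14, 0.001, 1.497]
force: [0.8, -0.1, -0.1]
width: 51.4
gripper_force: 0.0
```

Basket: place at about (453, 285) and (453, 360).

Call:
step_arm([
  [[0,0,0,0,-0.01,0.015,0.4],[0,0,0,0,0,0,0.75],[0,0,0,0,0,0,0.9],[0,0,0,0,0,0,0.9],[0,0,0,0,0,0,0.9],[0,0,0,0,0,0,0.9],[0,0,0,0,0,-0.05,0.9],[0,0,0,0,0,-0.2,0.9],[0,0,0,0,0,-0.2,0.9],[0,0,0,0,-0.3,-0.1,0.9],[0,0,0,0,-0.3,0,0.9],[0,0,0,0,-0.3,0,0.9]],
])

```text
clock: 34.15
eef_pos: [480.1, -196.7, 143.5]
tool_rot: [3.14, 0.001, 1.498]
force: [0.3, -0.2, -0.1]
width: 22.5
gripper_force: 59.0
```

```bash
python3 - <<'E'
from h import *
p=shot('top')
im=p['img'][255:365,120:250,::-1]
cv2.imwrite('pics/h.png',cv2.resize(im,None,fx=4,fy=4,interpolation=cv2.INTER_CUBIC))
plan([453,362,110],90,14)
E
```

```text
at [ 468.4 -194.9  142.4] rot [-179.4   -0.3   85.5] F [-9.9  1.4 -0.9] w 22.4 clk 34.2
row x14 [-0.001, -0.0005, -0.0072] [0.2646, -0.0185, 0.0162] mm/row 39.9 deg 0.3
```

View pics/h.png

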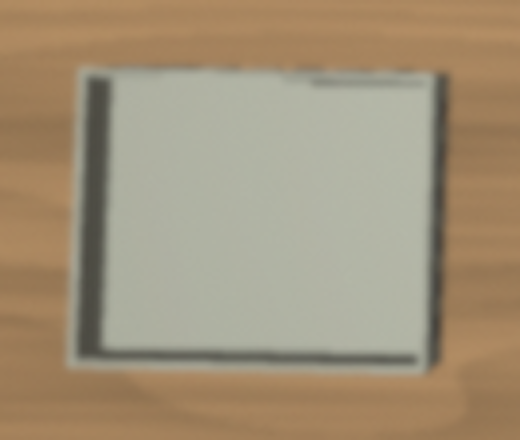

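Call:
step_arm([
  [[0,0,-0.007,0.265,-0.0185,0,0.9],[0,0,-0.007,0.265,-0.0185,0,0.9],[0,0,-0.007,0.265,-0.0185,0,0.9],[0,0,-0.007,0.265,-0.0185,0,0.9],[0,0,-0.007,0.265,-0.0185,0,0.9],[0,0,-0.007,0.265,-0.0185,0,0.9],[0,0,-0.007,0.265,-0.0185,0,0.9],[0,0,-0.007,0.265,-0.0185,0,0.9],[0,0,-0.007,0.265,-0.0185,0,0.9],[0,0,-0.007,0.265,-0.0185,0,0.9],[0,0,-0.007,0.265,-0.0185,0,0.9],[0,0,-0.007,0.265,-0.0185,0,0.9]],
])

```text
clock: 35.4
eef_pos: [468.4, 283.0, 142.8]
tool_rot: [3.141, 0.0, 1.564]
force: [1.1, -0.2, -0.8]
width: 22.2
gripper_force: 59.0
```

Call:
step_arm([
  [[0,0,-0.007,0.265,-0.0185,0,0.9],[0,0,-0.007,0.265,-0.0185,0,0.9],[0,0,0,0,0,0.1,0.9],[0,0,0,0,0,0.1,0.9],[0,0,0,0,0,0,0.9],[0,0,0,0,0,0,0.9]],
])

```text
clock: 36.0
eef_pos: [463.7, 358.7, 112.4]
tool_rot: [-3.141, 0.002, 1.572]
force: [-0.2, 0.2, 0.1]
width: 22.0
gripper_force: 59.0
```

```bash
python3 - <<'E'
from h import *
plan([453,362,12],90,1)
E
```

```text
at [463.7 358.7 112.4] rot [-1.80e+02  1.00e-01  9.01e+01] F [-0.2  0.2  0.1] w 22.0 clk 36.0
row x1 [-0.0002, 0.0023, 0.0014] [0.0234, -0.0714, 0.6695] mm/row 101.1 deg 0.1
```

Call:
step_arm([
  [[0,0,0,0.023,-0.071,0,0.9],[0,0,0,0,0,0,0.9],[0,0,0,0,0,0.2,0.9],[0,0,0,0,0,0.2,0.9],[0,0,0,0,0,0.15,0.9],[0,0,0,0,0,0.09,0.9],[0,0,0,0,0,0.02,0.9],[0,0,0,0,0,0,0.9],[0,0,0,0,0,0,0.9]],
])

```text
clock: 36.9
eef_pos: [453.6, 364.3, 14.8]
tool_rot: [3.139, -0.001, 1.575]
force: [-0.0, 0.2, -0.1]
width: 22.4
gripper_force: 59.0
```

Call:
step_arm([
  [[0,0,0,0,0,0.02,0.9],[0,0,0,0,0,0.01,0.9],[0,0,0,0,0,0.005,0.9],[0,0,0,0,0,0,0.9]],
])

```text
clock: 37.3
eef_pos: [452.9, 364.2, 9.1]
tool_rot: [3.141, -0.0, 1.575]
force: [-1.1, -0.1, 3.8]
width: 22.6
gripper_force: 59.6
```

Contact at 9.1. Release, rise, and return for the other one.

Call:
step_arm([
  [[0,0,0,0,0,0,0.8],[0,0,0,0,0,0,0.6],[0,0,0,0,0,0,0.45],[0,0,0,0,0,0,0.4],[0,0,0,0,0,0,0.4],[0,0,0,0,0,-0.1,0.4],[0,0,0,0,0,-0.3,0.4],[0,0,0,0,0,-0.3,0.4],[0,0,0,0,0,-0.2,0.4],[0,0,0,0,0,0,0.4]],
])

```text
clock: 38.3
eef_pos: [455.6, 365.0, 148.7]
tool_rot: [3.134, -0.005, 1.574]
force: [0.2, 0.8, 0.7]
width: 51.0
gripper_force: 0.0
```

```bash
python3 - <<'E'
from h import *
p=shot('top');models(p,74,(392,208,466,254))
plan([460,-130,145],86,12)
E
```

```text
model [ 620.9 -147.1] [26.2 44.1] dir 85.4 px [421. 229.]
at [454.  364.7 146.4] rot [179.8  -0.2  90.2] F [ 0.2 -0.6 -0.5] w 50.9 clk 38.35
row x12 [0.0004, -0.0003, 0.0078] [-0.2747, 0.0115, 0.0003] mm/row 41.2 deg 0.4
```

Call:
step_arm([
  [[0,0,0.008,-0.275,0.0115,0,0.4],[0,0,0.008,-0.275,0.0115,0,0.4],[0,0,0.008,-0.275,0.0115,0,0.4],[0,0,0.008,-0.275,0.0115,0,0.4],[0,0,0.008,-0.275,0.0115,0,0.4],[0,0,0.008,-0.275,0.0115,0,0.4],[0,0,0.008,-0.275,0.0115,0,0.4],[0,0,0.008,-0.275,0.0115,0,0.4],[0,0,0.008,-0.275,0.0115,0,0.4],[0,0,0.008,-0.275,0.0115,0,0.4],[0,0,0.008,-0.275,0.0115,0,0.4],[0,0,0.008,-0.275,0.0115,0,0.4]],
])

```text
clock: 39.55
eef_pos: [457.3, -132.5, 143.0]
tool_rot: [-3.14, -0.0, 1.499]
force: [1.3, 0.6, 0.6]
width: 51.1
gripper_force: 0.0
```

```bash
python3 - <<'E'
from h import *
plan([621,-147,115],85.5,4)
E
```

```text
at [ 457.3 -132.5  143. ] rot [-179.9   -0.    85.9] F [1.3 0.6 0.6] w 51.1 clk 39.55
row x4 [-0.0004, -0.0001, 0.0021] [-0.0037, 0.274, 0.0464] mm/row 41.7 deg 0.1
```

Call:
step_arm([
  [[0,0,0.002,-0.004,0.274,0,0.4],[0,0,0.002,-0.004,0.274,0,0.4],[0,0,0.002,-0.004,0.274,0,0.4],[0,0,0.002,-0.004,0.274,0,0.4],[0,0,0,0,0,0.1,0.4],[0,0,0,0,0,0.1,0.4],[0,0,0,0,0,0,0.4],[0,0,0,0,0,0,0.4]],
])

```text
clock: 40.35
eef_pos: [620.2, -145.7, 112.9]
tool_rot: [-3.139, -0.0, 1.492]
force: [0.4, -0.0, 0.3]
width: 51.1
gripper_force: 0.0
```

```bash
python3 - <<'E'
from h import *
plan([621,-147,62],85.5,1)
E
```

```text
at [ 620.2 -145.7  112.9] rot [-179.9   -0.    85.5] F [ 0.4 -0.   0.3] w 51.1 clk 40.35
row x1 [-0.003, -0.0002, -0.0008] [-0.008, 0.0071, 0.3395] mm/row 50.9 deg 0.1
```

Call:
step_arm([
  [[0,0,0,-0.008,0.003,0.1,0.4],[0,0,0,0,0,0.12,0.4],[0,0,0,0,0,0.1,0.4],[0,0,0,0,0,0.01,0.4],[0,0,0,0,0,0,0.4],[0,0,0,0,0,0,0.4]],
])

```text
clock: 40.95
eef_pos: [622.9, -147.5, 64.8]
tool_rot: [3.14, 0.001, 1.493]
force: [-0.8, -0.2, -0.5]
width: 51.1
gripper_force: 0.0
```

Call:
step_arm([
  [[0,0,0,0,-0.01,0.022,0.4],[0,0,0,0,0,0,0.75],[0,0,0,0,0,0,0.9],[0,0,0,0,0,0,0.9],[0,0,0,0,0,0,0.9],[0,0,0,0,0,0,0.9],[0,0,0,0,0,-0.05,0.9],[0,0,0,0,0,-0.2,0.9],[0,0,0,0,0,-0.2,0.9],[0,0,0,0,-0.3,-0.1,0.9],[0,0,0,0,-0.3,0,0.9],[0,0,0,0,-0.3,0,0.9]],
])

```text
clock: 42.15
eef_pos: [485.0, -136.4, 144.0]
tool_rot: [3.14, 0.001, 1.493]
force: [-0.9, -0.2, -0.4]
width: 22.1
gripper_force: 59.0
```

Call:
step_arm([
  [[0,0,0,0,0,0,0.9],[0,0,0,0,0,0,0.9]],
])

```text
clock: 42.35
eef_pos: [486.0, -136.3, 143.8]
tool_rot: [3.14, -0.0, 1.492]
force: [1.4, 0.3, -0.1]
width: 22.6
gripper_force: 59.0
```

```bash
python3 - <<'E'
from h import *
p=shot('top');models(p,22,(141,275,228,344))
plan([453,288,142],90,11)
E
```

```text
model [454.3 360.8] [27.6 45.5] dir 89.1 px [169. 308.]
at [ 487.5 -136.5  143.8] rot [179.9   0.   85.6] F [ 0.4 -0.3 -1.1] w 22.5 clk 42.4
row x11 [0.0003, 0.0001, -0.009] [0.2562, -0.0318, 0.001] mm/row 38.7 deg 0.4
```

Call:
step_arm([
  [[0,0,-0.009,0.256,-0.032,0,0.9],[0,0,-0.009,0.256,-0.032,0,0.9],[0,0,-0.009,0.256,-0.032,0,0.9],[0,0,-0.009,0.256,-0.032,0,0.9],[0,0,-0.009,0.256,-0.032,0,0.9],[0,0,-0.009,0.256,-0.032,0,0.9],[0,0,-0.009,0.256,-0.032,0,0.9],[0,0,-0.009,0.256,-0.032,0,0.9],[0,0,-0.009,0.256,-0.032,0,0.9],[0,0,-0.009,0.256,-0.032,0,0.9],[0,0,-0.009,0.256,-0.032,0,0.9],[0,0,0,0,0,0.1,0.9]],
])

```text
clock: 43.6
eef_pos: [452.5, 296.6, 128.3]
tool_rot: [3.137, -0.005, 1.583]
force: [-1.1, 0.2, -0.7]
width: 22.4
gripper_force: 59.0
```

Call:
step_arm([
  [[0,0,0,0,0,0.1,0.9],[0,0,0,0,0,0,0.9],[0,0,0,0,0,0,0.9]],
])

```text
clock: 43.9
eef_pos: [452.1, 286.2, 112.8]
tool_rot: [3.141, 0.002, 1.568]
force: [0.2, -0.3, 0.3]
width: 22.3
gripper_force: 59.0
```

```bash
python3 - <<'E'
from h import *
plan([453,288,13],90,1)
E
```

```text
at [452.1 286.2 112.8] rot [1.80e+02 1.00e-01 8.99e+01] F [ 0.2 -0.3  0.3] w 22.3 clk 43.9
row x1 [0.0003, 0.0021, -0.0031] [0.0133, 0.0055, 0.6656] mm/row 99.9 deg 0.2
```

Call:
step_arm([
  [[0,0,0,0,0.005,0.2,0.9],[0,0,0,0,0,0.2,0.9],[0,0,0,0,0,0.15,0.9],[0,0,0,0,0,0.09,0.9],[0,0,0,0,0,0.02,0.9],[0,0,0,0,0,0,0.9],[0,0,0,0,0,0.01,0.9],[0,0,0,0,0,0,0.9]],
])

```text
clock: 44.7
eef_pos: [452.9, 288.0, 13.5]
tool_rot: [3.14, -0.0, 1.571]
force: [0.6, 1.3, 0.1]
width: 22.6
gripper_force: 59.0
```

Call:
step_arm([
  [[0,0,0,0,0,0.015,0.9],[0,0,0,0,0,0.009,0.9],[0,0,0,0,0,0.003,0.9],[0,0,0,0,0,0,0.9]],
])

```text
clock: 45.1
eef_pos: [452.4, 287.9, 9.3]
tool_rot: [3.141, -0.001, 1.571]
force: [-1.3, 0.9, 6.2]
width: 22.4
gripper_force: 59.9
```

Call:
step_arm([
  [[0,0,0,0,0,0,0.8],[0,0,0,0,0,0,0.6],[0,0,0,0,0,0,0.45],[0,0,0,0,0,0,0.4],[0,0,0,0,0,0,0.4],[0,0,0,0,0,-0.1,0.4],[0,0,0,0,0,-0.3,0.4],[0,0,0,0,0,-0.3,0.4],[0,0,0,-0.3,0,-0.2,0.4],[0,0,0,-0.3,0,0,0.4],[0,0,0,-0.3,0,0,0.4],[0,0,0,0,0,0,0.4]],
])

```text
clock: 46.3
eef_pos: [452.5, 149.3, 143.4]
tool_rot: [3.139, 0.002, 1.56]
force: [1.4, 0.6, 0.8]
width: 50.8
gripper_force: 0.0
```

```bash
python3 - <<'E'
from h import *
p=shot('top');q=shot('side')
models(p,22,(141,275,228,344))
t=cv2.resize(p['img'][130:370,120:540,::-1],(700,400),interpolation=cv2.INTER_CUBIC)
b=cv2.resize(q['img'][180:260,160:300,::-1],(350,200),interpolation=cv2.INTER_CUBIC)
c=cv2.resize(q['img'][340:460,350:560,::-1],(350,200),interpolation=cv2.INTER_CUBIC)
cv2.imwrite('pics/i.png',np.vstack([t,np.hstack([b,c])]))
E
```

```text
model [413.7 262.8] [44.6 61.3] dir 75.7 px [216. 329.]
model [454.4 360.8] [26.9 45.1] dir 89.3 px [169. 308.]
```

View pics/i.png

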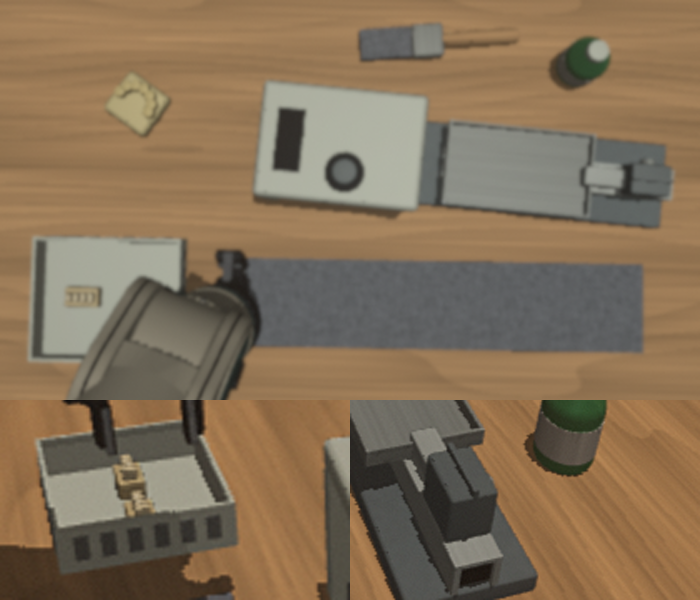

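```bash
python3 -c "
from cell import ctrl
print(ctrl.finish_job())"
```

```text
the job is handed in; nothing more can be done
None
```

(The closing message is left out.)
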